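# Refit the hob's control knob and hold it pressed in

## Task

The control knob has come off the little gas hob and stands on the counter: pick it up, turn it so that the flat in its bore matches the flat of the D-shaped spindle, and push it all the way onto the spindle. Then press the knob down against the valve's spring, almost to the stop, as one does while the flame takes, and finish still holding it pressed down with the gripper. Leave the other things on the counter where they are.

Things in the scene. Friction and masses are not known exactly. Their poses are not given: they have to be found in the camera images.
- knob_centre (a point): Loose black control knob, 34 mm tall, about 60 g, mouth down on the counter. Round skirt 44 mm across up to 9 mm; above it an upright bar 26 mm wide (y), 44 long (x, round ends), to be gripped across the 26 mm. A white line on top and on one end of the bar marks the flat's side. Point: on the axis, 17 mm above the underside; z up, x towards the white line
- knob_mouth (a point): Mouth of the D-shaped bore, at the centre of the knob's underside, on the axis of the bore's round part; axes as knob_centre. The bore is 18 mm deep, with 0.75 mm of clearance on each side and a 2 mm chamfer at the mouth; its flat is on the +x side. With the knob fully on, the underside is 18 mm below the spindle's top end
- spindle_tip (a point): Steel D-shaped spindle upright on the front of the hob's deck, 14 mm round with a flat 2 mm from the axis. Point: on the axis, at the top end, 26 mm above the deck, 71 above the counter when not pressed; z up, x points out of the flat. A grey disc at its foot turns with it, white line on the flat's side. It turns stiffly (0.15 N m) within 0.8 rad either way
- valve (a joint): How far the spindle is pressed down, in m: 0 = up, 0.008 = at its stop. The spring takes about 4 N to start, 8 N at 0.005 and 10 N at the stop; it comes up again when let go
- hob: Gas hob with one burner, fixed to the counter, 240 (x) x 180 (y) mm, black deck 45 mm above the counter. Origin: centre of its underside, z up, front at -x. The spindle stands on its centre line 75 mm in front of the origin. Burner 45 mm behind the origin; its four pan supports reach 28 mm above the deck, 70 mm or more from the spindle
- salt_shaker: Bystander: glass salt shaker with steel cap, 42 across, 85 tall (mm). Origin at the centre of its underside
- card_reader: Bystander: white hand-held card reader lying flat, 100x66x19 (mm). Origin at the centre of its underside
- coin_roll0: Bystander: orange paper coin roll lying down, 21x74x21 (mm). Origin at the centre of its underside
- lighter: Bystander: teal pocket lighter lying flat, 24x78x14 (mm). Origin at the centre of its underside
There are look-alikes about, which are no part of the job. Leave any turquoise look-alike of the part that bears knob_centre alone.

How it is judged:
By the outcome, as a careful person would: the job done as asked, in the order asked, and still so for the second after the job is handed in, while the arm keeps its last pose, push and grip.
It also fails if it takes over 38 s, if anything falls off the work surface, if the arm or the gripper's body presses on something with over 40 N, if the wrist force passes 120 N, or if a joint passes its speed limit or range.

## Robot

A 7-joint arm with a two-finger parallel gripper is mounted at the origin on a cart in front of the work surface, level with it; the furniture and walls round the work are solid. World frame = base frame: x ahead of the robot, y to its left, z up, the work surface at z = 0. Lengths are in m, angles in rad, forces in N, time in s.
With the tool pointing down it reaches from about 0.4 to 0.85 m from the base axis. Payload 4.5 kg.
Tool frame: the origin (TCP) lies between the finger pads; the fingertips stand 17 mm ahead of it and the grasp point (between the pads) lies 2 mm behind it (ctrl.tcp_to_tips is the distance from the TCP to the fingertips, in m); z points along the fingers, y is the line along which they close (so a half turn about z gives the same grasp; the last joint's range is limited). The gripper opens to 88 mm and grips with 3 to 60 N. Pads are 18 mm wide; open, the fingers measure 123 mm over their backs; the gripper's body (75 mm by 187 mm) begins 45 mm behind the grasp point.
Start: joints at [1.354, 0.689, -0.195, 1.565, 0.157, 0.902, -0.215], TCP at [0.155, -0.605, 0.256] pointing down, gripper open.
Joint ranges: [-3.01, 3.01], [-0.46, 2.08], [-1.47, 1.51], [0.13, 2.56], [-1, 4.14], [0.04, 2.09], [-2.66, 2.66]. Speed limits (rad/s): [2.57, 2.57, 3.14, 3.14, 3.14, 3.14, 3.14].

## Interface

Orientations are given as a rotation vector (axis times angle).
In Python, from workcell import telemetry, optics, ctrl gives the robot as it stands.
- The arm moves only by the tool servo_tool, never from a script. Its argument "rows" is a list of rows, each a list of 5 numbers: the shift along the world's x, y, z scaled (see below), then the turn about the world's z scaled (see below), then the closure, from 0 (fully open) to 1 (shut). A call has 1 to 5 rows; each row is the pose to reach, as a shift and turn from the pose commanded when the call began; what a row does not reach only later rows make up. The controller multiplies each number of a shift by 50 cm and each number of a turn by pi/4 rad. A row lasts 1/8 s, in which the tool goes at most 62.5 mm and 10.7 degrees, less where a joint would pass 70% of its speed; a pose out of reach is approached as far as the arm can. A call with a number of a shift or a turn outside -1 to 1 is refused whole. A call with a gripper value outside its range is refused whole. The fingers move at their own pace and stop on an object; "grip_force" is the grip in N (left out, the last holds). Time passes only in rows, so rows that repeat a pose let the fingers close. It gives the time, the measured TCP pose, the force, the opening and the grip force at its end, in the units of the state.
- telemetry.state(): the state, without advancing time (a new reading comes with each control period).
- optics.get_image(name): name is "scene" or "top"; returns (picture, depth): 420x560x3 uint8, red, green, blue; 420x560 float32, m along the optical axis (not along the pixel's ray), 0 where there is no reading.
- optics.camera_info(name): a dict with "fx", "fy", "cx", "cy" (pixels), "dist" ([k1, k2, p1, p2, k3] as OpenCV has them; the pictures are not rectified), "R" (3x3) and "t" (3): a world point X has camera coordinates R X + t. Camera axes: x right, y down, z forward; pixel columns grow to the right and rows downward; lengths in m; the calibration is good to about 2 mm. A picture is of the moment at which its call begins. camera_info takes no time and is no camera call.
- ctrl.sign_off(): hands the job in; it is judged then, once.
The state is a dict: "clock": time; "qpos": joint angles; "joint_velocities": joint speeds; "joint_torque": joint torques, N m; "tcp_pos": TCP position; "tcp_rot": TCP orientation; "ft_force": force on the tool from outside, world axes, zero at the start; "moment": the same for the moment, N m; "finger_gap": finger opening in m; "finger_force": force on a finger pad.
Only numpy, scipy, OpenCV 4.12 (cv2) and the standard library are available. Lean on these libraries where they do the work, as an engineer would, in place of code of your own. Each camera call takes 0.05 s, during which the arm holds its last target. There are 200 camera calls.

## Working session

There is one attempt and no reset: what is moved stays moved. The work goes in short steps, Python scripts to look and compute and a tool call to move; the robot and the scene stay as the last step left them, time stands still between calls to the robot, and variables do not carry over. Pictures are saved under pics/ and viewed, at most 10 in all, crops included, and the job is handed in when it is done.

Besides the shell and the picture viewer there is one more tool, called after "Call:" as name(argument=value, ...) on one line, values as JSON. servo_tool: Moves the arm, as the interface text tells. Shifts and turns lie within -1 to 1; 1 stands for 50 cm of shift or pi/4 rad of turn. Its arguments: {"type":"object","properties":{"rows":{"type":"array"},"grip_force":{"type":"number"}},"required":["rows"]}

```bash
ls; mkdir -p pics; cat > h.py <<'E'
import numpy as np, cv2
from workcell import telemetry, optics, ctrl
def grab(n):
    im,d=optics.get_image(n); return im,d,optics.camera_info(n)
def K(c): return np.array([[c['fx'],0,c['cx']],[0,c['fy'],c['cy']],[0,0,1.]])
def ray(c,uv):
    p=cv2.undistortPoints(np.array(uv,float).reshape(-1,1,2),K(c),np.array(c['dist'],float)).reshape(-1,2)
    R=np.array(c['R']);t=np.array(c['t']).ravel()
    return -R.T@t, np.c_[p,np.ones(len(p))]@R
def onplane(c,uv,z):
    o,d=ray(c,uv); return o+d*((z-o[2])/d[:,2])[:,None]
def proj(c,X):
    R=np.array(c['R']);t=np.array(c['t'],float).ravel()
    return cv2.projectPoints(np.array(X,float).reshape(-1,3),cv2.Rodrigues(R)[0],t,K(c),np.array(c['dist'],float))[0].reshape(-1,2)
def save(n,im): cv2.imwrite('pics/'+n,cv2.cvtColor(im,cv2.COLOR_RGB2BGR))
E
python3 - <<'E'
from h import *
for n in('scene','top'):
    im,d,c=grab(n); save(n+'0.png',im); np.savez(n+'0.npz',im=im,d=d)
    R=np.array(c['R']);print(n,-R.T@np.array(c['t']).ravel(),R[2],c['fx'],c['dist'])
print(telemetry.state())
E
```

```text
pics
scene [0.91365345 0.41560429 0.8113345 ] [-0.41254972 -0.26670062 -0.87101866] 405.2320679736989 [-0.08379593  0.          0.          0.          0.        ]
top [0.34728518 0.18843002 1.25259637] [ 0.15845352 -0.01215796 -0.98729158] 544.0917805779477 [0.01888941 0.         0.         0.         0.        ]
{'clock': 0.1, 'qpos': array([ 1.35380979,  0.68993329, -0.19451022,  1.56624119,  0.15730266,
        0.90251392, -0.21507682]), 'joint_velocities': array([-0.0008483 , -0.00259333, -0.00087527, -0.00241908,  0.00076993,
       -0.00041902,  0.00023793]), 'joint_torque': array([-3.92581103e-03, -5.28491664e+01, -1.27162054e+00, -1.53835344e+01,
       -5.25148446e-02,  1.85870580e-03,  5.19173841e-05]), 'tcp_pos': array([ 0.15492025, -0.6049283 ,  0.25496895]), 'tcp_rot': array([-3.11525116e+00, -3.92840081e-01,  5.38445573e-04]), 'ft_force': array([ 0.25597188, -0.17360621, -0.36354337]), 'moment': array([-0.02555136, -0.02224286, -0.02626581]), 'finger_force': 0.0, 'finger_gap': 0.08850333583990905}
```

View pics/scene0.png

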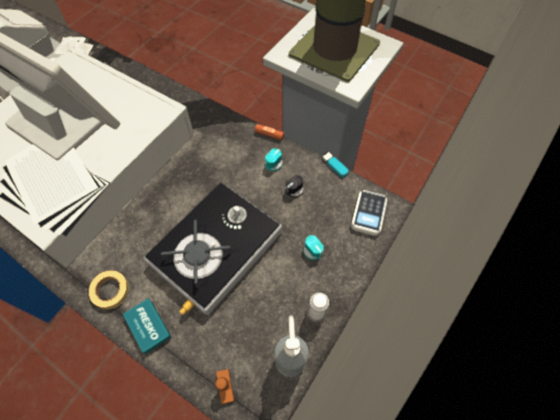

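View pics/top0.png

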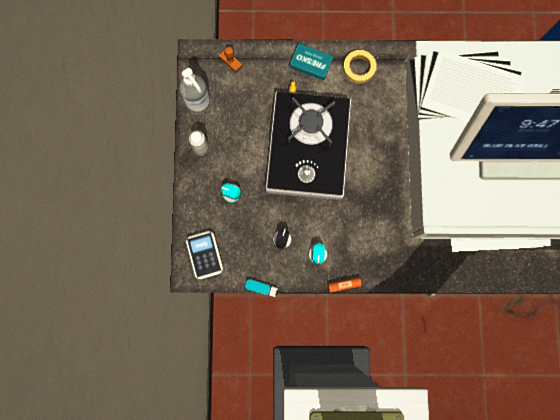

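Candidates for the knob: black one at scene (295,185) / top (282,236). The turquoise look-alikes are at scene (274,158) and (314,246), top (318,252) and (231,191). By the description I choose the black one, and I'll check it together with the spindle in a close crop.

```bash
python3 - <<'E'
from h import *
s=np.load('scene0.npz')['im'];t=np.load('top0.npz')['im']
def crop(im,u,v,r=22): return cv2.resize(im[v-r:v+r,u-r:u+r],(396,300) if 0 else (300,300),interpolation=cv2.INTER_CUBIC)
a=np.hstack([crop(s,295,185),crop(t,282,236)]);b=np.hstack([crop(s,236,215),crop(t,307,173)])
save('crop0.png',np.clip(np.vstack([a,b]).astype(float)*1.4,0,255).astype(np.uint8))
E
```

```text
(no output)
```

View pics/crop0.png

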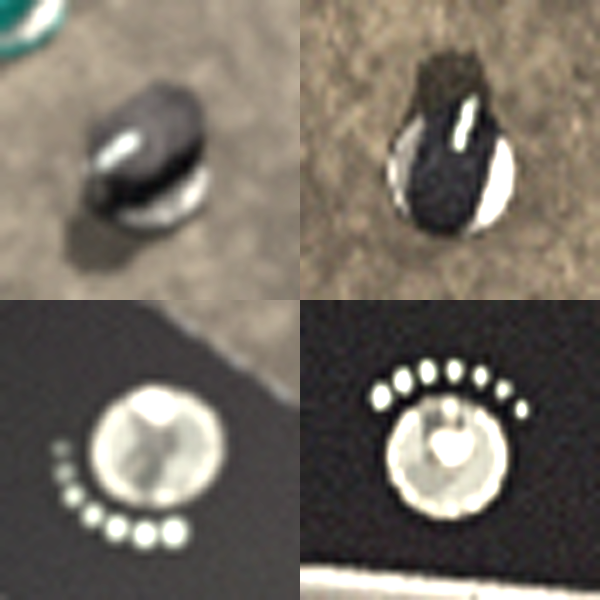

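The crop confirms the choice. The black bar sits on a silver skirt, with its white line towards about +x (top crop line from (459,148) to (474,98)). The disc's white line is at about (450,408) in the top crop and (163,794→494) in the scene crop, so the flat also faces roughly +x. Next I measure with colour masks and depth.

```bash
cat > m.py <<'E'
from h import *
def pts(c,d):
    v,u=np.mgrid[0:420,0:560]; uv=np.c_[u.ravel(),v.ravel()]
    R=np.array(c['R']);t=np.array(c['t']).ravel()
    p=cv2.undistortPoints(uv.astype(float).reshape(-1,1,2),K(c),np.array(c['dist'],float)).reshape(-1,2)
    return ((np.c_[p,np.ones(len(p))]*d.ravel()[:,None]-t)@R).reshape(420,560,3)
def stat(P):
    m=P.mean(0);w,V=np.linalg.eigh(np.cov((P-m)[:,:2].T)); a=V[:,1]
    return m.round(4),len(P),(np.sqrt(w)*1e3).round(1),round(float(np.arctan(a[1]/a[0])),3)
E
python3 - <<'E'
from m import *
for n,k,s in(('top',(282,236),(307,173)),('scene',(295,185),(237,214))):
    L=[grab(n) for _ in range(5)]; c=L[0][2]
    im=np.mean([l[0].astype(float) for l in L],0); d=np.median([l[1] for l in L],0)
    np.savez(n+'1.npz',im=im,d=d); W=pts(c,d)
    def win(p,r): u,v=p; return np.s_[v-r:v+r+1,u-r:u+r+1]
    w=W[win(k,14)].reshape(-1,3); b=im[win(k,14)].reshape(-1,3)
    print(n,'counter z',np.median(w[:,2]).round(4), 'zmax',np.sort(w[:,2])[-5:].round(4))
    top=w[(w[:,2]>.026)&(w[:,2]<.045)]; print('bar top',stat(top), 'minarearect',cv2.minAreaRect((top[:,:2]*1e3).astype(np.float32)))
    w=W[win(s,14)].reshape(-1,3)
    print('spindle zs',np.sort(w[:,2])[-12:].round(4)); t=w[w[:,2]>.062]; print('tip',stat(t) if len(t)>3 else len(t))
    # white line on bar: bright, at z=.034
    g=im.mean(2); B=(im[...,2]-im[...,0])
    # hob deck
    m=(W[...,2]>.040)&(W[...,2]<.050)&(im.max(2)<90); nl,lab,st,ce=cv2.connectedComponentsWithStats(m.astype(np.uint8)); i=1+st[1:,4].argmax()
    H=W[lab==i]; print('hob',cv2.minAreaRect((H[:,:2]*1e3).astype(np.float32)),np.median(H[:,2]))
E
```

```text
top counter z 0.0016 zmax [0.0369 0.0369 0.0371 0.0374 0.0375]
bar top (array([0.4839, 0.1635, 0.0344]), 201, array([ 7.1, 11.6]), -0.299) minarearect ((483.81427001953125, 163.42044067382812), (25.668996810913086, 42.84333419799805), 74.05477142333984)
spindle zs [0.0716 0.0718 0.0719 0.072  0.0721 0.0723 0.0725 0.0727 0.0728 0.073
 0.0734 0.0738]
tip (array([0.6259, 0.1096, 0.0707]), 27, array([2.7, 3.7]), -1.51)
hob ((705.749755859375, 102.25125885009766), (171.72744750976562, 234.9691162109375), 84.67263793945312) 0.045808772399004966
scene counter z 0.0019 zmax [0.0365 0.0365 0.0368 0.0368 0.0369]
bar top (array([0.4829, 0.1645, 0.0344]), 199, array([ 7.7, 12. ]), -0.22) minarearect ((481.2412109375, 163.47518920898438), (26.742429733276367, 43.5326042175293), 74.5643310546875)
spindle zs [0.0719 0.0719 0.0719 0.072  0.072  0.072  0.072  0.0721 0.0722 0.0722
 0.0725 0.0726]
tip (array([0.625 , 0.1097, 0.0698]), 33, array([2.6, 3.9]), 1.468)
hob ((700.9722290039062, 102.39363098144531), (171.80787658691406, 231.66964721679688), 84.97077941894531) 0.04574133916340326
```

```bash
python3 - <<'E'
from m import *
axis=np.array([.6273,.1097])
for n in('top','scene'):
    z=np.load(n+'1.npz'); im=z['im'];c=optics.camera_info(n)
    g=im.mean(2); v,u=np.mgrid[0:420,0:560]
    X=onplane(c,np.c_[u.ravel(),v.ravel()],.047).reshape(420,560,3)[...,:2]
    near=np.linalg.norm(X-axis,axis=2)<.032
    sat=im.max(2)
    m=((g>85)&near).astype(np.uint8); nl,lab,st,ce=cv2.connectedComponentsWithStats(m,connectivity=4); i=1+st[1:,4].argmax()
    P=X[lab==i]; cc=cv2.minEnclosingCircle((P*1e3).astype(np.float32)); print(n,'disc centroid',P.mean(0).round(4),len(P),cc)
    Q=axis[None]
    # intensity on a polar grid about disc centre (bilinear, projected pixels)
    ctr=P.mean(0); th=np.arange(-180,180,12)
    for r in(9,11,13,15):
        t=np.radians(th);W=np.c_[ctr[0]+r/1e3*np.cos(t),ctr[1]+r/1e3*np.sin(t),np.full(len(t),.047)]
        p=proj(c,W).astype(np.float32); val=cv2.remap(g.astype(np.float32),p[:,0],p[:,1],cv2.INTER_LINEAR).ravel()
        print(r,dict(zip(th.tolist(),val.astype(int).tolist())))
a,b=[np.load(n+'1.npz')['im'] for n in('top','scene')]
f=lambda im,u,v,r=13: cv2.resize(np.clip(im[v-r:v+r+1,u-r:u+r+1],0,255).astype(np.uint8),(390,390),interpolation=cv2.INTER_CUBIC)
save('sp.png',np.hstack([f(a,307,173),f(b,237,214)]))
E
```

```text
top disc centroid [0.6295 0.1087] 247 ((630.0137329101562, 108.79816436767578), 20.752273559570312)
9 {-180: 136, -168: 145, -156: 156, -144: 158, -132: 159, -120: 158, -108: 157, -96: 155, -84: 153, -72: 169, -60: 205, -48: 240, -36: 214, -24: 180, -12: 178, 0: 184, 12: 183, 24: 172, 36: 149, 48: 134, 60: 138, 72: 149, 84: 150, 96: 141, 108: 133, 120: 133, 132: 133, 144: 131, 156: 132, 168: 131}
11 {-180: 151, -168: 160, -156: 162, -144: 161, -132: 160, -120: 159, -108: 157, -96: 157, -84: 157, -72: 158, -60: 171, -48: 188, -36: 193, -24: 123, -12: 127, 0: 136, 12: 100, 24: 101, 36: 99, 48: 129, 60: 160, 72: 161, 84: 161, 96: 149, 108: 133, 120: 133, 132: 131, 144: 131, 156: 131, 168: 137}
13 {-180: 164, -168: 163, -156: 160, -144: 161, -132: 160, -120: 160, -108: 159, -96: 157, -84: 156, -72: 158, -60: 157, -48: 163, -36: 160, -24: 122, -12: 131, 0: 139, 12: 86, 24: 84, 36: 105, 48: 160, 60: 160, 72: 160, 84: 163, 96: 153, 108: 136, 120: 131, 132: 131, 144: 132, 156: 133, 168: 143}
15 {-180: 178, -168: 171, -156: 178, -144: 177, -132: 170, -120: 173, -108: 174, -96: 173, -84: 170, 
[... 796 characters left out ...]
138, 60: 157, 72: 163, 84: 165, 96: 160, 108: 152, 120: 146, 132: 145, 144: 144, 156: 144, 168: 143}
13 {-180: 160, -168: 187, -156: 232, -144: 241, -132: 226, -120: 169, -108: 140, -96: 159, -84: 167, -72: 168, -60: 167, -48: 165, -36: 157, -24: 140, -12: 133, 0: 124, 12: 98, 24: 98, 36: 126, 48: 152, 60: 160, 72: 160, 84: 165, 96: 162, 108: 156, 120: 149, 132: 148, 144: 149, 156: 148, 168: 154}
15 {-180: 173, -168: 191, -156: 232, -144: 245, -132: 238, -120: 191, -108: 159, -96: 174, -84: 177, -72: 177, -60: 178, -48: 181, -36: 171, -24: 162, -12: 156, 0: 146, 12: 119, 24: 107, 36: 146, 48: 167, 60: 156, 72: 158, 84: 174, 96: 172, 108: 167, 120: 159, 132: 161, 144: 163, 156: 167, 168: 168}
```

View pics/sp.png

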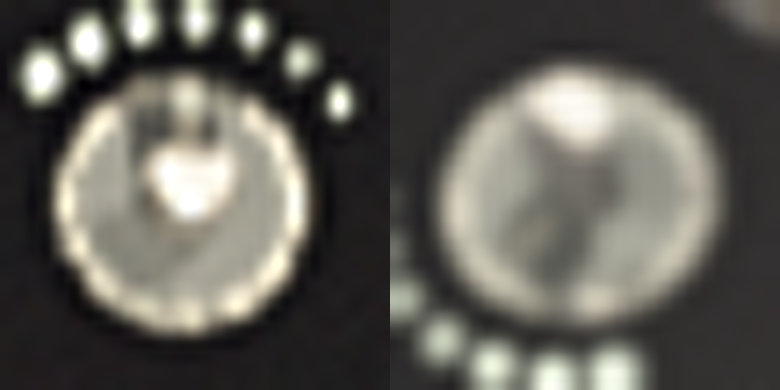

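The line on the disc shows at crop (187,100) in the top view, with the disc centre at about (182,204). In the scene view the line is at (595,298) and the centre at about (579,195). I turn these into world angles and positions.

```bash
python3 - <<'E'
from m import *
for n,o,l in(('top',(294,160),[(187,100)]),('scene',(224,201),[(205,298)])):
    z=np.load(n+'1.npz'); im=z['im'];c=optics.camera_info(n); s=390/27
    g=im.mean(2).astype(np.float32)
    w=cv2.resize(g[o[1]:o[1]+27,o[0]:o[0]+27],(390,390),interpolation=cv2.INTER_CUBIC)
    m=(w>95).astype(np.uint8); cs,_=cv2.findContours(m,cv2.RETR_EXTERNAL,cv2.CHAIN_APPROX_NONE); k=max(cs,key=cv2.contourArea)
    hull=cv2.convexHull(k)[:,0]; 
    toW=lambda p,h: onplane(c,(np.array(p,float)+.5)/s-.5+np.array(o),h)[:,:2]
    P=toW(k[:,0],.046)
    e=cv2.fitEllipse((P*1e3).astype(np.float32)); print(n,'disc ellipse',e)
    ctr=np.median(P,0); 
    # robust circle centre
    from scipy.optimize import least_squares
    f=least_squares(lambda q:np.hypot(P[:,0]-q[0],P[:,1]-q[1])-q[2],[.628,.109,.02],loss='soft_l1',f_scale=.0005).x
    L=toW(l,.046)[0]; print('circle',f.round(4),'line',L.round(4),'angle',np.arctan2(L[1]-f[1],L[0]-f[0]).round(3))
    # white line profile: peak along arcs of radius 12..18
    for r in(13,14.5,16):
        t=np.radians(np.arange(-40,41,2)); q=np.c_[f[0]+r/1e3*np.cos(t),f[1]+r/1e3*np.sin(t),np.full(len(t),.046)]
        p=proj(c,q).astype(np.float32); v=cv2.remap(g,p[:,0],p[:,1],cv2.INTER_CUBIC).ravel(); print(r,v.astype(int).tolist())
    # tip blob D: bright top face at z=.071
    if n=='top':
        d=(w>200).astype(np.uint8)
        cs,_=cv2.findContours(d,cv2.RETR_EXTERNAL,cv2.CHAIN_APPROX_NONE)
        for k in cs:
            if cv2.contourArea(k)>2000: Q=toW(k[:,0],.071); print('tip blob',Q.min(0).round(4),Q.max(0).round(4),Q.mean(0).round(4))
    # knob white line at z=.034
    u,v=(282,236) if n=='top' else (295,185); r=10
    b=im[v-r:v+r,u-r:u+r]
    ys,xs=np.mgrid[v-r:v+r,u-r:u+r]; W=onplane(c,np.c_[xs.ravel(),ys.ravel()],.034)[:,:2]; gg=b.mean(2).ravel()
    a=-.275;R=np.array([[np.cos(a),np.sin(a)],[-np.sin(a),np.cos(a)]]); loc=(W-[.4835,.164])@R.T*1e3
    sel=(gg>95)&(abs(loc[:,1])<8)&(abs(loc[:,0])<21); print('knob line local mm',loc[sel].mean(0).round(1),sel.sum(), stat(np.c_[W[sel],W[sel,0]*0])[3])
E
```

```text
top disc ellipse ((629.6920166015625, 108.69489288330078), (40.29648208618164, 41.152462005615234), 96.61927032470703)
circle [0.6297 0.1087 0.0204] line [0.6465 0.1077] angle -0.056
13 [163, 166, 166, 164, 159, 149, 134, 120, 105, 92, 86, 88, 97, 111, 126, 140, 147, 150, 149, 146, 140, 130, 119, 107, 96, 87, 79, 75, 74, 75, 76, 76, 75, 75, 76, 80, 86, 96, 108, 118, 130]
14.5 [161, 160, 159, 160, 162, 162, 158, 147, 132, 120, 110, 107, 113, 127, 145, 160, 170, 175, 177, 172, 164, 150, 134, 117, 102, 89, 83, 83, 85, 87, 87, 84, 80, 79, 83, 93, 105, 119, 133, 148, 160]
16 [195, 192, 182, 169, 162, 161, 163, 163, 159, 151, 141, 137, 138, 148, 164, 180, 193, 203, 206, 206, 196, 179, 159, 137, 117, 103, 99, 101, 104, 103, 100, 97, 96, 100, 109, 118, 130, 145, 168, 185, 194]
tip blob [0.6218 0.1022] [0.6323 0.1149] [0.6278 0.1084]
tip blob [0.6187 0.0919] [0.6389 0.1006] [0.6291 0.0951]
knob line local mm [13.4 -0.5] 14 -0.399
scene disc ellipse ((625.3069458007812, 109.09908294677734), (42.048011779785156, 43.426177978515625), 134.47067260742188)
circle [0.6254 0.1092 0.0213] line [0.6379 0.1213] angle 0.773
13 [162, 160, 158, 155, 152, 148, 144, 140, 138, 136, 134, 133, 133, 132, 131, 131, 131, 130, 128, 126, 121, 116, 111, 107, 104, 100, 95, 92, 91, 90, 91, 92, 94, 96, 100, 105, 112, 118, 123, 130, 135]
14.5 [169, 168, 166, 163, 161, 159, 157, 156, 154, 151, 149, 146, 145, 146, 146, 146, 146, 143, 141, 139, 137, 135, 130, 123, 117, 113, 109, 103, 99, 97, 97, 99, 102, 105, 109, 117, 125, 133, 141, 148, 154]
16 [187, 185, 182, 179, 177, 176, 175, 174, 173, 172, 173, 172, 172, 170, 167, 167, 168, 170, 170, 168, 164, 160, 156, 151, 144, 137, 132, 128, 124, 119, 115, 114, 115, 118, 122, 129, 140, 151, 160, 171, 179]
knob line local mm [10.2 -1.1] 27 -0.251
```

The spindle's line angle is about -0.08 rad (hob yaw is about -0.09), with its axis near (0.6275, 0.109). The knob is at about (0.483, 0.1637) with yaw -0.275. Before travelling I check heights along the route.

```bash
python3 - <<'E'
from m import *
M=np.full((10,12),-9.)
for n in('top','scene'):
    d=np.load(n+'1.npz')['d']; W=pts(optics.camera_info(n),d)[d>0]
    i=np.floor(W[:,0]/.1).astype(int); j=np.floor((W[:,1]+.8)/.1).astype(int)
    ok=(i>=0)&(i<10)&(j>=0)&(j<12); np.maximum.at(M,(i[ok],j[ok]),W[ok,2])
print('y from',[round(-.8+.1*j,1) for j in range(12)])
for i in range(10): print(round(i*.1,1),M[i].round(2).tolist())
s=telemetry.state(); from scipy.spatial.transform import Rotation as Ro
print(Ro.from_rotvec(s['tcp_rot']).as_matrix().round(3))
E
```

```text
y from [-0.8, -0.7, -0.6, -0.5, -0.4, -0.3, -0.2, -0.1, 0.0, 0.1, 0.2, 0.3]
0.0 [-0.9, -0.9, -0.9, -0.9, -0.9, -0.9, 0.01, 0.2, 0.21, 0.02, -0.9, -0.9]
0.1 [-0.9, -0.9, -0.9, -0.9, -0.91, -0.9, 0.0, 0.01, 0.01, 0.01, -0.9, -0.9]
0.2 [-0.9, -0.9, -0.9, -0.9, -0.9, -0.91, -0.9, -0.9, -0.9, -0.9, -0.9, -0.9]
0.3 [0.02, 0.02, 0.0, 0.0, 0.0, 0.0, 0.0, 0.02, 0.02, 0.02, 0.02, 0.02]
0.4 [0.13, 0.11, 0.11, 0.11, 0.11, 0.11, 0.11, 0.0, 0.04, 0.04, 0.02, 0.02]
0.5 [0.16, 0.13, 0.11, 0.11, 0.11, 0.11, 0.11, 0.0, 0.05, 0.05, 0.04, 0.04]
0.6 [0.02, 0.02, 0.11, 0.25, 0.36, 0.36, 0.36, 0.01, 0.08, 0.07, 0.04, 0.09]
0.7 [-9.0, -9.0, 0.11, 0.27, 0.36, 0.36, 0.36, 0.01, 0.08, 0.08, 0.01, 0.18]
0.8 [-9.0, -9.0, -9.0, 0.11, 0.12, 0.12, 0.12, 0.02, 0.05, 0.08, 0.02, 0.19]
0.9 [-9.0, -9.0, 0.0, 0.11, 0.11, 0.11, 0.11, 0.02, 0.03, 0.03, 0.07, 0.05]
[[ 0.969  0.248  0.   ]
 [ 0.248 -0.969 -0.   ]
 [-0.     0.    -1.   ]]
```

Call:
servo_tool(rows=[[0.12,0.12,0,-0.2,0],[0.24,0.24,0,-0.4,0],[0.34,0.36,0,-0.55,0],[0.44,0.46,0,-0.67,0],[0.5,0.54,0,-0.67,0]], grip_force=25)

```text
clock: 1.23
tcp_pos: [0.3705, -0.3763, 0.256]
tcp_rot: [3.111, -0.432, 0.002]
ft_force: [0.7, -0.5, 1.3]
finger_gap: 0.0882
finger_force: 0.0
```

Call:
servo_tool(rows=[[0.03,0.12,0,0,0],[0.06,0.24,0,0,0],[0.09,0.36,0,0,0],[0.12,0.48,0,0,0],[0.14,0.6,0,0,0]])

```text
clock: 1.85
tcp_pos: [0.4398, -0.0756, 0.2561]
tcp_rot: [-3.112, 0.431, -0.003]
ft_force: [0.0, 0.2, 0.1]
finger_gap: 0.0883
finger_force: 0.0
```

Call:
servo_tool(rows=[[0.02,0.12,0,0,0],[0.04,0.24,0,0,0],[0.06,0.36,0,0,0],[0.06,0.36,0,0,0],[0.06,0.36,0,0,0]])

```text
clock: 2.48
tcp_pos: [0.4687, 0.1019, 0.2557]
tcp_rot: [3.111, -0.431, -0.0]
ft_force: [0.0, -0.4, 0.4]
finger_gap: 0.0882
finger_force: 0.0
```

Call:
servo_tool(rows=[[0.029,0.124,-0.1,0,0.43],[0.029,0.124,-0.2,0,0.43],[0.029,0.124,-0.3,0,0.43],[0.029,0.124,-0.34,0,0.43],[0.029,0.124,-0.34,0,0.43]])

```text
clock: 3.1
tcp_pos: [0.4827, 0.1618, 0.0846]
tcp_rot: [3.108, -0.436, -0.004]
ft_force: [0.2, -0.4, -0.4]
finger_gap: 0.0505
finger_force: 0.0
```

Call:
servo_tool(rows=[[0,0.002,-0.06,0,0.43],[0,0.002,-0.111,0,0.43],[0,0.002,-0.111,0,0.43],[0,0.002,-0.111,0,0.43]])

```text
clock: 3.6
tcp_pos: [0.4843, 0.1648, 0.0317]
tcp_rot: [-3.111, 0.433, -0.003]
ft_force: [0.2, 0.1, 0.5]
finger_gap: 0.05
finger_force: 0.0
```

Call:
servo_tool(rows=[[0,0,0,0,0.8],[0,0,0,0,0.8],[0,0,0,0,0.8],[0,0,0,0,0.8]])

```text
clock: 4.1
tcp_pos: [0.4836, 0.1653, 0.0308]
tcp_rot: [-3.112, 0.431, -0.001]
ft_force: [-0.6, 0.0, 5.4]
finger_gap: 0.026
finger_force: 25.0
```

Call:
servo_tool(rows=[[0,0,0.1,0,0.8],[0.02,-0.02,0.2,0.05,0.8],[0.12,-0.06,0.2,0.15,0.8],[0.22,-0.1,0.2,0.248,0.8],[0.288,-0.113,0.2,0.248,0.8]], grip_force=45)

```text
clock: 4.72
tcp_pos: [0.6295, 0.1061, 0.1305]
tcp_rot: [3.138, -0.13, 0.002]
ft_force: [-0.4, -0.3, -1.0]
finger_gap: 0.0256
finger_force: 45.0
```

Call:
servo_tool(rows=[[0,0,0,0,0.8],[0,0,0,0,0.8]])

```text
clock: 4.97
tcp_pos: [0.6258, 0.1094, 0.1297]
tcp_rot: [3.139, -0.125, -0.004]
ft_force: [-0.2, 0.4, 0.0]
finger_gap: 0.0256
finger_force: 45.0
```

```bash
python3 - <<'E'
from m import *
s=telemetry.state(); print(s['clock'],s['tcp_pos'],s['tcp_rot'],s['ft_force'],s['finger_gap'])
o=[]
for n in('top','scene'):
    L=[grab(n) for _ in range(3)]; im=np.mean([l[0].astype(float) for l in L],0); d=np.median([l[1] for l in L],0); np.savez(n+'2.npz',im=im,d=d)
    c=L[0][2]; u,v=proj(c,[s['tcp_pos']-[0,0,.02]])[0].round().astype(int); print(n,u,v); r=24
    o.append(cv2.resize(np.clip(im[v-r:v+r,u-r:u+r]*1.3,0,255).astype(np.uint8),(390,390),interpolation=cv2.INTER_CUBIC))
save('held.png',np.hstack(o))
E
```

```text
4.975 [0.6257941  0.10936997 0.12967168] [ 3.13903519 -0.1253673  -0.00399277] [-0.17892434  0.44582807  0.04064897] 0.025575412221435778
top 308 169
scene 233 199
```

View pics/held.png

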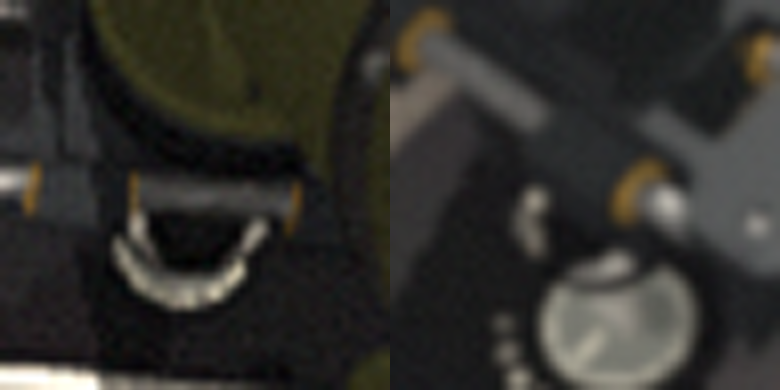

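Top view: the front arc of the held knob's skirt is visible around crop (183,265). Scene view: the disc is now clear of shadow at about (617,318), with its white line near (590,345), and the skirt is at upper left of it, around (530,215). I fit both.

```bash
python3 - <<'E'
from m import *
from scipy.optimize import least_squares
tcp=np.array([.6258,.1094,.1297])
r=24;s=390/48
for n,(u,v) in(('top',(308,169)),('scene',(233,199))):
    z=np.load(n+'2.npz');im=z['im'];c=optics.camera_info(n); W=pts(c,z['d'])
    g=im.mean(2).astype(np.float32)
    toW=lambda p,h: onplane(c,(np.array(p,float)+.5)/s-.5+np.array([u-r,v-r]),h)[:,:2]
    w=cv2.resize(g[v-r:v+r,u-r:u+r],(390,390),interpolation=cv2.INTER_CUBIC)
    if n=='top':
        m=(w>70).astype(np.uint8); m[:200]=0; m[330:]=0
        cs,_=cv2.findContours(m,cv2.RETR_EXTERNAL,cv2.CHAIN_APPROX_NONE); k=max(cs,key=cv2.contourArea)[:,0]
        # outer lower edge: for each column lowest row
        cols=np.unique(k[:,0]); low=np.array([[x,k[k[:,0]==x,1].max()] for x in cols]); 
        low=low[(low[:,0]>120)&(low[:,0]<240)]
        for h in(.100,.108):
            P=toW(low,h); f=least_squares(lambda q:np.hypot(P[:,0]-q[0],P[:,1]-q[1])-.022,[.626,.109],loss='soft_l1',f_scale=.0005); print('skirt z',h,f.x.round(4),(f.x-tcp[:2]).round(4),abs(f.fun).mean())
    else:
        m=(w>75).astype(np.uint8); m[:,:140]=0; m[:235]=0
        cs,_=cv2.findContours(m,cv2.RETR_EXTERNAL,cv2.CHAIN_APPROX_NONE); k=max(cs,key=cv2.contourArea)[:,0]; k=k[k[:,1]>270]
        P=toW(k,.046); f=least_squares(lambda q:np.hypot(P[:,0]-q[0],P[:,1]-q[1])-q[2],[.626,.109,.02],loss='soft_l1',f_scale=.0005).x; print('disc',f.round(4))
        for rr in(9,11,13,15,17):
            a=np.arange(-90,91,5);t=np.radians(a); q=np.c_[f[0]+rr/1e3*np.cos(t),f[1]+rr/1e3*np.sin(t),np.full(len(t),.046)]
            p=proj(c,q).astype(np.float32); val=cv2.remap(g,p[:,0],p[:,1],cv2.INTER_CUBIC).ravel().astype(int); print(rr,val.tolist())
        print('crop px of disc centre & +x 20mm', ((proj(c,[[f[0],f[1],.046],[f[0]+.02,f[1],.046]])-[u-r,v-r]+.5)*s-.5).round())
    # skirt points from depth: band of heights of underside..+10mm
    sel=(np.hypot(W[...,0]-tcp[0],W[...,1]-tcp[1])<.03)&(W[...,2]>.102)&(W[...,2]<.113)
    Q=W[sel]; print(n,'depth skirt pts',len(Q),Q.min(0).round(4) if len(Q) else '',Q.max(0).round(4) if len(Q) else '', np.median(Q[:,2]) if len(Q) else '')
E
```

```text
skirt z 0.1 [0.6205 0.1112] [-0.0053  0.0018] 0.00046824610619594203
skirt z 0.108 [0.6188 0.1118] [-0.007   0.0024] 0.00047349986626807794
top depth skirt pts 35 [0.6046 0.0912 0.102 ] [0.6205 0.1262 0.1121] 0.1074847437258889
disc [0.6295 0.1107 0.0172]
9 [92, 91, 91, 90, 90, 91, 92, 94, 99, 104, 110, 117, 122, 125, 124, 121, 114, 107, 100, 96, 92, 91, 91, 91, 91, 92, 91, 91, 90, 90, 90, 90, 89, 89, 89, 90, 90]
11 [91, 91, 90, 90, 90, 90, 90, 91, 92, 95, 100, 106, 112, 119, 121, 119, 114, 109, 104, 99, 98, 99, 101, 104, 105, 104, 104, 102, 99, 96, 94, 93, 93, 93, 91, 91, 91]
13 [91, 91, 92, 92, 92, 94, 95, 96, 97, 98, 103, 109, 115, 118, 119, 121, 118, 111, 108, 108, 109, 111, 113, 114, 115, 115, 116, 115, 114, 112, 108, 104, 104, 104, 103, 100, 97]
15 [95, 95, 97, 101, 105, 109, 111, 111, 109, 107, 110, 112, 113, 111, 114, 110, 106, 104, 96, 96, 96, 99, 99, 98, 98, 100, 103, 106, 109, 108, 105, 105, 108, 110, 110, 107, 103]
17 [103, 104, 104, 108, 113, 115, 114, 110, 103, 94, 90, 86, 83, 79, 76, 72, 71, 64, 65, 60, 61, 63, 61, 60, 60, 63, 67, 73, 76, 76, 76, 84, 86, 90, 93, 89, 92]
crop px of disc centre & +x 20mm [[223. 335.]
 [178. 392.]]
scene depth skirt pts 54 [0.62   0.0956 0.1021] [0.6462 0.1313 0.113 ] 0.10669984627174922
```

The skirt overlaps the grey disc in the top view, so that fit isn't reliable. I'll hold the knob aside over the black deck for one clean look.

Call:
servo_tool(rows=[[0,-0.1,0,0,0.8],[0,-0.1,0,0,0.8],[0,-0.1,0,0,0.8],[0,-0.1,0,0,0.8]])

```text
clock: 5.78
tcp_pos: [0.6273, 0.0606, 0.1303]
tcp_rot: [-3.138, 0.124, -0.0]
ft_force: [-0.9, -0.1, 0.0]
finger_gap: 0.0257
finger_force: 45.0
```

```bash
python3 - <<'E'
from m import *
s=telemetry.state(); print(s['clock'],s['tcp_pos'].round(4),s['tcp_rot'].round(3))
o=[]
for n in('top','scene'):
    L=[grab(n) for _ in range(5)]; im=np.mean([l[0].astype(float) for l in L],0); d=np.median([l[1] for l in L],0); np.savez(n+'3.npz',im=im,d=d)
    c=L[0][2]; u,v=proj(c,[s['tcp_pos']-[0,0,.02]])[0].round().astype(int); print(n,u,v); r=24
    o.append(cv2.resize(np.clip(im[v-r:v+r,u-r:u+r]*1.3,0,255).astype(np.uint8),(390,390),interpolation=cv2.INTER_CUBIC))
save('held2.png',np.hstack(o))
E
```

```text
5.775 [0.6273 0.0606 0.1303] [-3.138  0.124 -0.   ]
top 330 168
scene 214 188
```

View pics/held2.png

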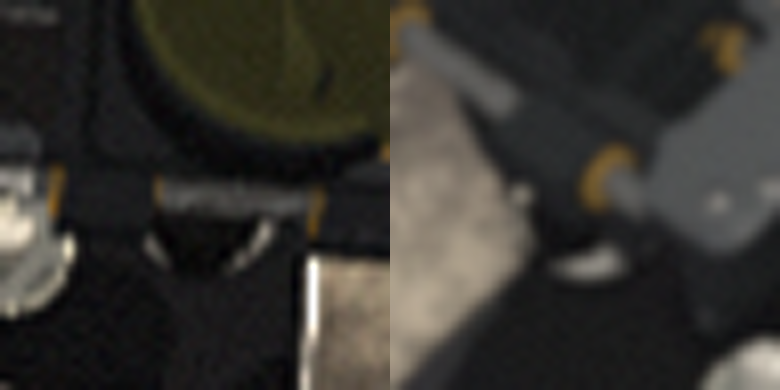

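In the top view two skirt slivers are visible at crop (155,250) and (258,240). In the scene view there is a crescent at about (590,265). I fit 22 mm circles to their outer edges.

```bash
python3 - <<'E'
from m import *
from scipy.optimize import least_squares
tcp=np.array([.6273,.0606,.1303]); r=24;s=390/48
for n,(u,v),boxes,thr in(('top',(330,168),[(140,225,190,280),(230,215,285,275)],55),('scene',(214,188),[(150,235,245,290),(105,175,150,240)],60)):
    z=np.load(n+'3.npz');im=z['im'];c=optics.camera_info(n);W=pts(c,z['d']); g=im.mean(2).astype(np.float32)
    w=cv2.resize(g[v-r:v+r,u-r:u+r],(390,390),interpolation=cv2.INTER_CUBIC)
    C=(proj(c,[[tcp[0],tcp[1],.108]])[0]-[u-r,v-r]+.5)*s-.5
    E=[]
    for i,b in enumerate(boxes):
        if n=='scene' and i: continue
        m=np.zeros(w.shape,np.uint8); sub=w[b[1]:b[3],b[0]:b[2]]; print(n,'max',sub.max(),'min',sub.min()); t=(np.percentile(sub,97)+np.percentile(sub,10))/2
        m[b[1]:b[3],b[0]:b[2]]=sub>t; cs,_=cv2.findContours(m,cv2.RETR_EXTERNAL,cv2.CHAIN_APPROX_NONE); k=max(cs,key=cv2.contourArea)[:,0]
        a=np.degrees(np.arctan2(k[:,1]-C[1],k[:,0]-C[0])); d=np.hypot(*(k-C).T)
        for q in np.unique((a//3)): 
            j=np.where(a//3==q)[0]; E.append(k[j[d[j].argmax()]])
        uu=((b[0]+b[2])/2)/s+u-r; 
        mm=cv2.resize(m,(48,48),interpolation=cv2.INTER_AREA)>0; D=W[v-r:v+r,u-r:u+r][mm]; print('depth z of sliver',np.median(D[:,2]).round(4),len(D))
    E=np.array(E,float)
    for h in(.100,.108):
        P=onplane(c,(E+.5)/s-.5+[u-r,v-r],h)[:,:2]
        f=least_squares(lambda q:np.hypot(P[:,0]-q[0],P[:,1]-q[1])-.022,tcp[:2],loss='soft_l1',f_scale=.0005); print(n,h,f.x.round(4),'offset from tcp',(f.x-tcp[:2]).round(4),len(P),abs(f.fun).max().round(4))
E
```

```text
top max 68.649216 min 2.2076674
depth z of sliver 0.1092 5
top max 107.33327 min 3.6690152
depth z of sliver 0.1104 10
top 0.1 [0.6311 0.0595] offset from tcp [ 0.0038 -0.0011] 27 0.0036
top 0.108 [0.6293 0.0605] offset from tcp [ 0.002  -0.0001] 27 0.0036
scene max 104.22821 min 10.349705
depth z of sliver 0.1079 16
scene 0.1 [0.6229 0.0566] offset from tcp [-0.0044 -0.004 ] 19 0.0029
scene 0.108 [0.6259 0.0605] offset from tcp [-0.0014 -0.0001] 19 0.0029
```

Relative to the disc, both cameras put the knob axis right under the TCP: the y shift needed is +48.5 mm and x is within 0.5 mm. Yaw is -0.079 rad. Back over the spindle and down to just above it.

Call:
servo_tool(rows=[[0,0.097,0,0,0.8],[0,0.097,0,0,0.8],[0,0.097,-0.03,0,0.8],[0,0.097,-0.046,0,0.8],[0,0.097,-0.046,0,0.8]], grip_force=60)

```text
clock: 6.9
tcp_pos: [0.6266, 0.1058, 0.1059]
tcp_rot: [3.137, -0.129, -0.004]
ft_force: [-0.7, -0.1, -0.8]
finger_gap: 0.0254
finger_force: 60.0
```

Call:
servo_tool(rows=[[0,0,0,0,0.8],[0,0,0,0,0.8]])

```text
clock: 7.15
tcp_pos: [0.6277, 0.1072, 0.1076]
tcp_rot: [-3.139, 0.127, -0.001]
ft_force: [0.4, -0.4, 0.4]
finger_gap: 0.0254
finger_force: 60.0
```

Call:
servo_tool(rows=[[0,0.003,0,0,0.8],[0,0.003,-0.006,0,0.8],[0,0.003,-0.012,0,0.8],[0,0.003,-0.018,0,0.8],[0,0.003,-0.018,0,0.8]])

```text
clock: 7.78
tcp_pos: [0.6272, 0.1088, 0.0979]
tcp_rot: [3.139, -0.127, -0.001]
ft_force: [0.0, 0.2, -0.1]
finger_gap: 0.0254
finger_force: 60.0
```

Call:
servo_tool(rows=[[0,0,-0.006,0,0.8],[0,0,-0.012,0,0.8],[0,0,-0.018,0,0.8],[0,0,-0.022,0,0.8],[0,0,-0.022,0,0.8]])

```text
clock: 8.4
tcp_pos: [0.6272, 0.1088, 0.087]
tcp_rot: [3.139, -0.127, -0.001]
ft_force: [-0.3, 0.1, -0.1]
finger_gap: 0.0254
finger_force: 60.0
```

Call:
servo_tool(rows=[[0,0,-0.002,0,0.8],[0,0,-0.004,0,0.8],[0,0,-0.006,0,0.8],[0,0,-0.006,0,0.8]])

```text
clock: 8.9
tcp_pos: [0.6273, 0.1088, 0.0842]
tcp_rot: [3.139, -0.127, -0.0]
ft_force: [1.1, 1.0, 0.2]
finger_gap: 0.0258
finger_force: 60.0
```

Call:
servo_tool(rows=[[0,0,-0.002,0,0.8],[0,0,-0.003,0,0.8],[0,0,-0.004,0,0.8],[0,0,-0.004,0,0.8]])

```text
clock: 9.4
tcp_pos: [0.6275, 0.1089, 0.0825]
tcp_rot: [-3.139, 0.127, -0.001]
ft_force: [-1.1, -0.4, 3.8]
finger_gap: 0.0257
finger_force: 60.0
```

Call:
servo_tool(rows=[[0,0,-0.002,0,0.8],[0,0,-0.004,0,0.8],[0,0,-0.006,0,0.8],[0,0,-0.008,0,0.8],[0,0,-0.008,0,0.8]])

```text
clock: 10.02
tcp_pos: [0.6275, 0.1089, 0.0786]
tcp_rot: [-3.139, 0.127, -0.001]
ft_force: [-1.1, -0.1, 7.3]
finger_gap: 0.0255
finger_force: 60.0
```

Call:
servo_tool(rows=[[0,0,0,0,0.8],[0,0,0,0,0.8]])

```text
clock: 10.28
tcp_pos: [0.6275, 0.1089, 0.0786]
tcp_rot: [-3.139, 0.127, -0.001]
ft_force: [-1.6, -0.1, 6.6]
finger_gap: 0.0255
finger_force: 60.0
```

Call:
servo_tool(rows=[[0,0,-0.002,0,0.8],[0,0,-0.004,0,0.8],[0,0,-0.006,0,0.8],[0,0,-0.006,0,0.8],[0,0,-0.006,0,0.8]])

```text
clock: 10.9
tcp_pos: [0.6275, 0.1089, 0.0759]
tcp_rot: [-3.139, 0.127, -0.001]
ft_force: [-2.2, -1.1, 8.8]
finger_gap: 0.0253
finger_force: 60.0
```

```bash
python3 - <<'E'
from m import *
for n in('scene','scene','top','scene','scene','top'):
    im,d,c=grab(n); s=telemetry.state(); print(s['clock'],s['tcp_pos'].round(4),s['ft_force'].round(1),s['moment'].round(2),s['finger_gap'].round(4))
E
```

```text
Traceback (most recent call last):
AttributeError: 'float' object has no attribute 'round'
```

Call:
servo_tool(rows=[[0,0,-0.001,0,0.8],[0,0,-0.001,0,0.8],[0,0,-0.001,0,0.8]])

```text
clock: 11.32
tcp_pos: [0.6275, 0.1089, 0.0758]
tcp_rot: [-3.139, 0.127, -0.001]
ft_force: [-2.9, -0.2, 11.2]
finger_gap: 0.0255
finger_force: 60.0
```

```bash
python3 - <<'E'
from m import *
F=[]
for n in('scene','top')*4:
    im,d,c=grab(n); s=telemetry.state(); F.append(np.r_[s['clock'],s['tcp_pos'],s['ft_force']])
    if n=='scene': S=im
F=np.array(F); print(F.round(4)[-1],F[:,1:].mean(0).round(4))
u,v=proj(c:=optics.camera_info('scene'),[F[-1,1:4]])[0].astype(int); save('end.png',cv2.resize(S[v-45:v+45,u-45:u+45],(540,540),interpolation=cv2.INTER_CUBIC))
E
```

```text
[11.725   0.6275  0.1089  0.0758 -2.8928 -1.0445 10.8902] [ 0.6275  0.1089  0.0758 -2.8329 -0.6153 11.6411]
```

View pics/end.png

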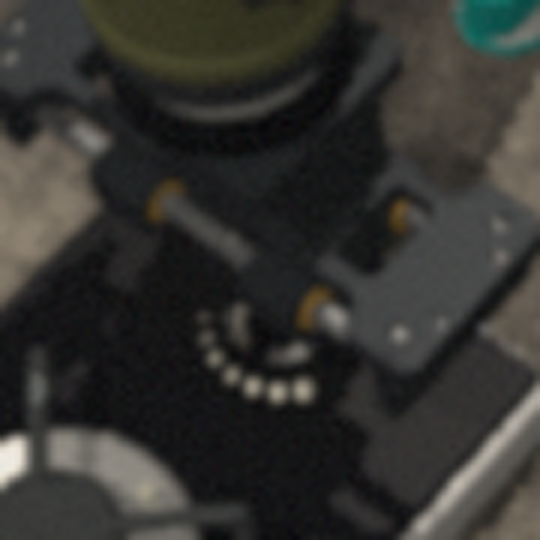

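The force rose to about 11.6 N while z stayed at .0758, which is exactly 8 mm below the computed seat at .0838. The valve is therefore on its stop. "Almost to the stop" is what was asked, so I ease up about 1 mm.

Call:
servo_tool(rows=[[0,0,0.001,0,0.8],[0,0,0.002,0,0.8],[0,0,0.002,0,0.8],[0,0,0.002,0,0.8],[0,0,0.002,0,0.8]])

```text
clock: 12.35
tcp_pos: [0.6275, 0.1088, 0.0763]
tcp_rot: [-3.139, 0.127, -0.001]
ft_force: [-2.1, 0.1, 7.5]
finger_gap: 0.0254
finger_force: 60.0
```

```bash
python3 - <<'E'
from m import *
F=[]
for n in('scene','top')*4:
    grab(n); s=telemetry.state(); F.append(np.r_[s['tcp_pos'],s['ft_force']])
print(s['clock'],np.mean(F,0).round(4))
E
```

```text
12.75 [ 0.6275  0.1089  0.0764 -1.8816 -0.6597  8.5024]
```

```bash
python3 -c "
from workcell import ctrl; print(ctrl.sign_off())"
```

```text
the job is handed in; nothing more can be done
None
```

The black knob is fully on the spindle with its flat matched, and the gripper is still holding it pressed down about 7.4 mm of the 8 mm travel. I briefly touched the stop at about 12 N before easing off, no other object was touched as far as I could tell, and the job was handed in at about 12.8 s.

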